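# Hook the keeper strap on the jig's headed stud

### The arm

A 7-joint arm with a two-finger parallel gripper is mounted at the origin on the work surface. World frame = base frame: x ahead of the robot, y to its left, z up, the work surface at z = 0. Lengths are in m, angles in rad, forces in N, time in s.
With the tool pointing down it reaches from about 0.4 to 0.875 m from the base axis. Payload 6.5 kg.
Tool frame: the origin (TCP) lies at the very end of the fingers, on their centre line; the grasp point (between the pads) lies bot.grasp_offset behind it (bot.grasp_offset is the distance from the TCP to the grasp point, in m); z points along the fingers, y is the line along which they close (so a half turn about z gives the same grasp; the last joint's range is limited). The gripper opens to 85 mm and grips with 20 to 120 N. Pads are 22 mm wide; open, the fingers measure 114 mm over their backs; the gripper's body (76 mm by 85 mm) begins 54 mm behind the grasp point. The pads swing forward as they close: fully open they stand 13 mm farther back than shut.
Start: joints at [-0.066, 0.536, -0.004, 1.538, 0.003, 1.067, -0.071], TCP at [0.65, -0, 0.193] pointing down, gripper open.
Joint ranges: [-2.7, 2.7], [-0.37, 2.16], [-1.27, 1.26], [0.24, 2.4], [-1.31, 4.45], [0.19, 1.91], [-2.76, 2.76]. Speed limits (rad/s): [2.39, 2.39, 3.14, 3.14, 3.14, 3.14, 3.14].

### API

Orientations are given as a unit quaternion [w, x, y, z].
In Python, from rig import bot, jaws, planner, get_state, capture, camera_info gives the robot as it stands. The module is installed in compiled form; this text tells all that it offers. Calls block until the motion is done:
- bot.move_ptp(position, orientation): joint-space move of the TCP to a pose.
- bot.move_linear(position, feed=0.15, rot=None, force_limit=None): straight line of the TCP; rot=None keeps the orientation; feed is the mean speed in m/s. With force_limit (N) it stops when the force on the tool has changed by that much, and returns True; else False.
- bot.move_joints(angles): joint-space move.
- jaws.grip(opening): opening from 0.0 (shut) to 1.0 (fully open); the grip force is fixed at half the most; returns when the fingers have stopped.
- bot.wait(seconds).
- planner.solve_ik(position, orientation): joint angles nearest the present ones, or None.
- get_state(): the state.
- capture(name): name is "scene" or "side" or "wrist"; returns (picture, depth): 420x560x3 uint8, blue, green, red; 420x560 float32, m along the optical axis (not along the pixel's ray), 0 where there is no reading.
- camera_info(name): a dict with "mtx" (3x3 intrinsics, pixels), "origin" and "attitude" of the camera in the world. Camera axes: x right, y up, looking along -z (the intrinsics and any distortion apply to the point x, -y, -z); pixel columns grow to the right and rows downward; lengths in m; the calibration is good to about 2 mm. A picture is of the moment at which its call begins: read the wrist's pose just before it. camera_info takes no time and is no camera call; for the wrist camera it gives the pose at the moment of the call.
A pose or a line that the arm cannot do raises bot.IKError and nothing moves.
- bot.sign_off(): hands the job in; it is judged then, once.
The state is a dict: "clock": time; "joint_pos": joint angles; "qd": joint speeds; "joint_torque": joint torques, N m; "ee_pos": TCP position; "eef_rot": TCP orientation; "contact_force": force on the tool from outside, world axes, zero at the start; "wrist_torque": the same for the moment, N m; "finger_gap": opening from 0.0 (shut) to 1.0 (fully open); "grip_force": force on a finger pad.
Only numpy, scipy, OpenCV 4.12 (cv2) and the standard library are available. Lean on these libraries where they do the work, as an engineer would, in place of code of your own. Each camera call takes 0.05 s, during which the arm holds its last target. There are 200 camera calls.

### The job

Put the steel keeper strap with the big oblong eye onto the jig: tilt it with its handle end up so the eye's front bar goes under the stud's wide head, then level it, so that it lies flat along the wooden blank. Then, with the strap level, push it towards the stud, handle end to eye end, until the eye's rear edge is fully home against the stud's neck, press there firmly for about half a second (around 8 N; never push the strap against the stud with more than 20 N), and let go. Leave the spare strap and the other things on the bench where they are.

Things in the scene. Friction and masses are not known exactly. Their poses are not given: they have to be found in the camera images.
- strap: Keeper strap: flat steel plate 5 mm thick, loose, 0.2 to 0.35 kg. Origin: centre of the eye, on the underside; +x along the strap to its handle, z up. Plate from x = -27 to 105 mm, 72 mm wide (y) up to x = 40, then 44 mm. The eye is a rectangular hole, 34 mm along x (-17 to 17) and 52 mm along y.
- far_bar (a point): Middle of the strap's front bar, the 10 mm wide strip before the eye (strap x = -27 to -17 mm; this point x = -22, z = 2.5).
- rear_edge (a point): Middle of the eye's rear edge, the one nearer the handle (strap x = 17, z = 2.5 mm). Fully home it touches the stud's neck: the neck's axis is then at strap x = 11 mm.
- handle (a point): In the strap's handle, an upright dark wood block 24 mm (x) by 30 mm (y), from z = 5 to 43 mm, centred at strap x = 82, y = 0; this point is at z = 27 mm. Grip it across its 24 mm, so that it does not swivel.
- spare: Spare strap, loose, of the same outline, handle and frame, but its eye is only a narrow slot, 34 by 14 mm: it does not fit the stud. Leave it alone.
- jig: Jig fixed to the bench: plywood board 20 mm thick, jig x = -105 to 75 mm, y = +-65 mm; origin on the bench, z up. The stud stands near jig x = -58, y = 0. The strap finally lies on the wooden blank with strap +x along jig +x (towards the robot, roughly): eye end at the stud, handle over the blank.
- blank_top (a point): Middle of the top of the fixed wooden blank on the jig: 8 mm thick, top 28 mm above the bench, jig x = -40 to 70, y = +-45 mm; this point at jig x = 15. The plate's underside comes to lie on it.
- stud: Foot plate of the stud, fixed on the jig board, z up, axes as the jig's; origin in its middle, 20 mm above the bench. The steel stud on it is clamped by hand in a slot: its axis stands up to 7 mm either way along jig x from this origin, and that is not measured: find the neck by touch. Rigid. Neck 12 mm in diameter; head a flat disc 40 mm in diameter, 18 to 23 mm above the foot.
- stud_foot (a point): Same point as the stud's foot plate. The 40 mm head passes the 34 by 52 mm eye only with the strap tilted some 25 to 40 degrees: lower the front bar just beyond the head on the side away from the blank, draw it under the head until it meets the neck, then level; the rear of the eye comes down clear of the head only while the front bar is within 6 mm of the neck.
- cup: Paper cup, 76 mm wide, 95 mm tall, leave alone.
- tumbler: Tumbler, 72 mm wide, 160 mm tall, leave alone.
- battery: Battery pack, 110 by 70 by 63 mm, leave alone.
- roundel: Wooden disc, 80 mm wide, 12 mm thick, leave alone.
- offcut: Wooden offcut, 70 by 40 by 20 mm, leave alone.
- driver: Screwdriver, lying, leave alone.
- tape: Tape measure, 70 by 35 by 65 mm, leave alone.
There are look-alikes about, which are no part of the job. What is shaped like the strap but turquoise is not meant. Of the things that look like the jig, the larger one is meant.

How it is judged:
On the way, in this order (a step that is already met when the one before it is completed fails the run):
1. the strap, tilted, has its eye's front bar under the stud's head (angle between strap's own z axis and vertical above 0.15 rad and z of far_bar in the frame of stud between 0 and 0.018 m and horizontal distance between far_bar and stud below 0.024 m), for 0.05 s.
2. level on the blank, the eye's rear edge is pressed home against the stud's neck with more than 4 N for 0.2 s (angle between strap's own z axis and vertical below 0.07 rad and x of stud in the frame of strap between 0.0025 and 0.0195 m and y of stud in the frame of strap between -0.018 and 0.018 m and z of stud in the frame of strap between -0.0115 and -0.005 m and contact force between strap and stud above 4 N), for 0.2 s.
At the end, for the whole second after the job is handed in: The strap rests, released and still, level within 4 degrees on the blank, its length within 15 degrees of the jig's, the stud through its eye and its head above the plate, pushed home: the middle of the foot plate at strap x = 2.5 to 19.5 mm (the neck may be 7 mm off that) (angle between strap's own z axis and vertical below 0.07 rad and x of stud in the frame of strap between 0.0025 and 0.0195 m and y of stud in the frame of strap between -0.018 and 0.018 m and z of stud in the frame of strap between -0.0115 and -0.005 m and angle between the x axis of strap and the x axis of jig, either way round below 0.26 rad and linear speed of strap below 0.01 m/s); the robot touches nothing.
It fails at once if the strap is pushed against the stud with more than 20 N (contact force between strap and stud above 20 N).
It fails at once if the spare strap or another loose thing on the bench is moved more than 30 mm (distance of any of spare, cup, tumbler, battery, roundel, offcut, driver, tape from where it was at the start of the episode above 0.03 m).
It also fails if it takes over 56 s, if anything falls off the work surface, if the arm or the gripper's body presses on something with over 40 N, if the wrist force passes 120 N, or if a joint passes its speed limit or range.

## Working session

There is one attempt and no reset: what is moved stays moved. The work goes in short steps, each a Python script; the robot and the scene stay as the last script left them, time stands still between calls to the robot, and variables do not carry over. Pictures are saved under pics/ and viewed, at most 10 in all, crops included, and the job is handed in when it is done.

```bash
mkdir -p pics; cat > h.py <<'E'
import numpy as np, cv2
from rig import bot, jaws, planner, get_state, capture, camera_info
from scipy.spatial.transform import Rotation as R
def att(a):
    a=np.array(a,float)
    if a.shape==(3,3): return a
    return R.from_quat([a[1],a[2],a[3],a[0]]).as_matrix()
def world(info,depth):
    K=np.array(info['mtx']);h,w=depth.shape
    u,v=np.meshgrid(np.arange(w),np.arange(h))
    p=np.stack([(u-K[0,2])/K[0,0]*depth,-(v-K[1,2])/K[1,1]*depth,-depth],-1)
    return p@att(info['attitude']).T+np.array(info['origin'])
def q(Rm):
    x=R.from_matrix(Rm).as_quat(); return [x[3],x[0],x[1],x[2]]
E
python3 - <<'E'
from h import *
for n in ("scene","side"):
    i=camera_info(n); im,d=capture(n); cv2.imwrite(f"pics/{n}0.png",im); np.save(f"{n}0.npy",d); print(n,i)
print(get_state(), bot.grasp_offset)
E
```

```text
scene {'mtx': array([[402.75201768,   0.        , 275.00093285],
       [  0.        , 402.75201768, 209.05098891],
       [  0.        ,   0.        ,   1.        ]]), 'origin': array([ 1.41939202, -0.28009907,  0.94749579]), 'attitude': array([0.74074007, 0.30337308, 0.22107808, 0.55712961])}
side {'mtx': array([[425.95732447,   0.        , 268.47062179],
       [  0.        , 425.95732447, 210.65270436],
       [  0.        ,   0.        ,   1.        ]]), 'origin': array([0.26152955, 0.57285629, 0.8582627 ]), 'attitude': array([-0.23298566, -0.07861175,  0.33142598,  0.91087578])}
{'clock': 0.1, 'joint_pos': array([-0.0661885 ,  0.53708092, -0.00445307,  1.53874532,  0.00265276,
        1.06731443, -0.07115608]), 'qd': array([-1.50952211e-03, -1.67140128e-03, -7.29818051e-04, -2.90035944e-03,
        4.36498905e-04,  2.52042749e-03, -3.05097180e-05]), 'joint_torque': array([ 3.24486806e-03, -5.84563243e+01,  1.05254464e+00, -2.59778756e+01,
        1.26798821e-02,  4.59515359e-03, -1.40434165e-05]), 'ee_pos': array([ 6.49383377e-01, -3.33585702e-05,  1.91818085e-01]), 'eef_rot': array([-4.88720882e-04,  7.07056375e-01,  7.07156763e-01, -5.96851896e-04]), 'contact_force': array([-0.98951852, -0.335399  ,  0.75068309]), 'wrist_torque': array([-0.04204389,  0.03305009,  0.03102117]), 'grip_force': 0.0, 'finger_gap': 1.0007425564523107} 0.0187
```

View pics/scene0.png

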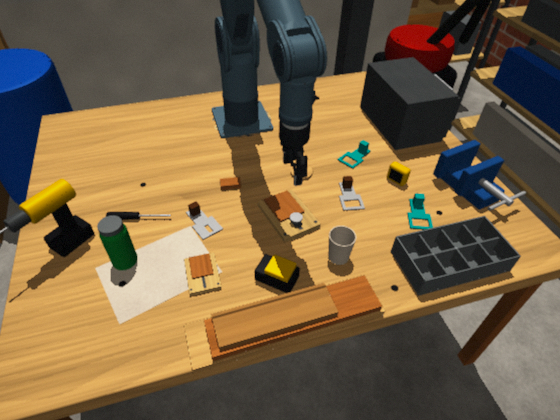

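View pics/side0.png

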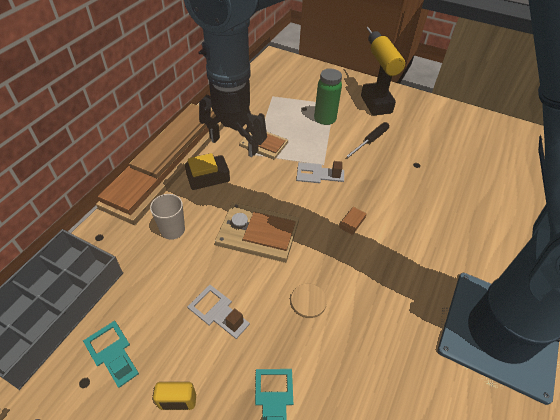

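Scene view: grey strap with the big eye is at (350,195), or (220,310) in the side view. Possible mix-ups are the spare with the narrow slot (203,220; side 320,172), and the turquoise ones at (355,153) and (420,210). The larger jig is at (288,213), side (257,233); the small look-alike is at (202,272). I choose the grey strap at side (220,310) and the jig at side (257,233), and check them with a close crop and depth.

```bash
python3 - <<'E'
from h import *
im=cv2.imread("pics/side0.png"); d=np.load("side0.npy"); P=world(camera_info("side"),d)
cv2.imwrite("pics/crop1.png",cv2.resize(im[190:350,170:330],(640,640),interpolation=cv2.INTER_CUBIC))
def blob(mask,roi):
    m=np.zeros(mask.shape,np.uint8); y0,y1,x0,x1=roi; m[y0:y1,x0:x1]=mask[y0:y1,x0:x1]
    n,l,s,c=cv2.connectedComponentsWithStats(m); k=1+np.argmax(s[1:,4]); return l==k
hsv=cv2.cvtColor(im,cv2.COLOR_BGR2HSV); Z=P[...,2]
print("table z",np.median(Z[280:320,340:400]))
roi=(280,345,180,260)
grey=(hsv[...,1]<60)&(hsv[...,2]>90)
m=blob(grey,roi); p=P[m]; print("strap grey",m.sum(),p.min(0),p.max(0),np.median(p,0))
print(cv2.minAreaRect((p[:,:2]*1000).astype(np.float32)))
print("corners",cv2.boxPoints(cv2.minAreaRect((p[:,:2]*1000).astype(np.float32))))
hm=blob(Z>0.03,roi); p=P[hm]; print("handle",hm.sum(),p.min(0),p.max(0)); t=p[p[:,2]>p[:,2].max()-0.006]; print("top",t.mean(0),len(t),cv2.minAreaRect((t[:,:2]*1000).astype(np.float32)))
roi=(195,265,205,305)
b=blob((Z>0.013),roi); p=P[b]; print("jig",b.sum(),cv2.minAreaRect((p[:,:2]*1000).astype(np.float32)),cv2.boxPoints(cv2.minAreaRect((p[:,:2]*1000).astype(np.float32))))
b=blob((Z>0.024)&(Z<0.032),roi);p=P[b]; print("blank",b.sum(),np.median(p,0),cv2.minAreaRect((p[:,:2]*1000).astype(np.float32)))
b=blob((Z>0.037),roi);p=P[b]; print("head",b.sum(),p.mean(0),np.median(p[:,2]),cv2.minAreaRect((p[:,:2]*1000).astype(np.float32)))
i=camera_info("wrist");print(i['origin'],att(i['attitude']))
E
```

```text
table z -0.0010647199693121778
strap grey 966 [ 0.26152955  0.20039388 -0.00251504] [0.61965518 0.57285629 0.8582627 ] [0.55546944 0.25073978 0.00389424]
((416.22930908203125, 366.2706298828125), (114.00206756591797, 503.430419921875), 49.58683776855469)
corners [[187.62254 486.0563 ]
 [570.9291  159.68498]
 [644.83606 246.48495]
 [261.52954 572.85626]]
handle 193 [0.26152955 0.23840632 0.03052986] [0.51927943 0.57285629 0.8582627 ]
top [0.26152955 0.57285629 0.8582627 ] 1 ((261.529541015625, 572.8562622070312), (0.0, 0.0), 0.0)
jig 3126 ((482.270263671875, 276.7337951660156), (195.89508056640625, 712.2392578125), 21.32378578186035) [[261.52954 572.8562 ]
 [520.52686 -90.62346]
 [703.011   -19.38861]
 [444.01367 644.09106]]
blank 1286 [0.55292682 0.01279797 0.02689294] ((553.9487915039062, 11.185131072998047), (111.22608947753906, 92.94937896728516), 13.328377723693848)
head 171 [0.6279349  0.02784763 0.04171679] 0.041719348503355125 ((627.8689575195312, 27.535057067871094), (39.07955551147461, 40.08281707763672), 7.862786293029785)
[0.64940736 0.0732844  0.3730189 ] [[ 9.99999155e-01 -7.85881264e-04  1.03603968e-03]
 [ 4.50783309e-04  9.56818280e-01  2.90686388e-01]
 [-1.21974669e-03 -2.90685675e-01  9.56817825e-01]]
```

View pics/crop1.png

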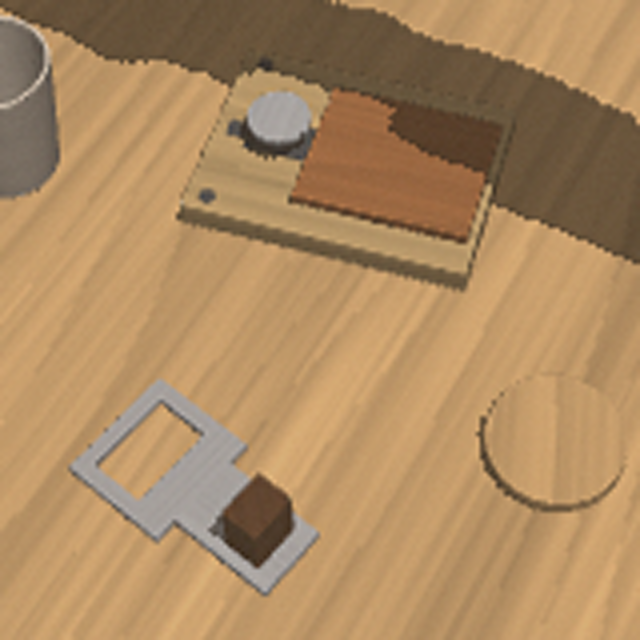

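The crop confirms my choice: a wide rectangular eye at (150,450), a dark handle at (255,520), and the larger jig with the stud head at (280,120). Next I filter out the missing depth readings and take closer wrist views.

```bash
cat >> h.py <<'E'
def blob(mask,roi=None):
    m=mask.astype(np.uint8)
    if roi: k=np.zeros_like(m); y0,y1,x0,x1=roi; k[y0:y1,x0:x1]=1; m*=k
    n,l,s,c=cv2.connectedComponentsWithStats(m); return l==1+np.argmax(s[1:,4])
def rect(p): return cv2.minAreaRect((p[:,:2]*1000).astype(np.float32))
E
python3 - <<'E'
from h import *
im=cv2.imread("pics/side0.png"); d=np.load("side0.npy"); P=world(camera_info("side"),d); ok=d>0
hsv=cv2.cvtColor(im,cv2.COLOR_BGR2HSV); Z=P[...,2]
m=blob((hsv[...,1]<60)&(hsv[...,2]>90),(280,345,180,260))&ok; p=P[m]; print("strap",rect(p),np.median(p[:,2]))
hm=blob(ok&(Z>0.03),(280,345,180,260)); p=P[hm]; t=p[p[:,2]>0.038]; print("handle top",t.mean(0),rect(t),len(t))
b=ok&(Z>0.013); m2=np.zeros_like(b); m2[195:265,205:305]=1; p=P[blob(b&m2)]; print("jig",rect(p))
c=P[blob(ok&(Z>0.05),(190,245,140,190))]; print("cup",rect(c),c[:,2].max())
c=P[blob(ok&(Z>0.02),(140,195,175,235))]; print("black/yellow",rect(c),c[:,2].max())
h=t.mean(0)
s=get_state()
# view strap from the wrist: camera above the strap
quat=[0,.70710678,.70710678,0]
bot.move_ptp([0.55,0.21,0.19],quat); 
i=camera_info("wrist"); im,d=capture("wrist"); cv2.imwrite("pics/w1.png",im); np.savez("w1.npz",d=d,o=i['origin'],a=att(i['attitude']),K=i['mtx'])
bot.move_ptp([0.57,-0.03,0.22],quat)
i=camera_info("wrist"); im,d=capture("wrist"); cv2.imwrite("pics/w2.png",im); np.savez("w2.npz",d=d,o=i['origin'],a=att(i['attitude']),K=i['mtx'])
a=cv2.hconcat([cv2.resize(cv2.imread("pics/w1.png"),(400,300)),cv2.resize(im,(400,300))]); cv2.imwrite("pics/w12.png",a)
print(get_state()['clock'],get_state()['ee_pos'])
E
```

```text
strap ((548.1551513671875, 246.19046020507812), (72.69031524658203, 132.27593994140625), 79.16244506835938) 0.0038912056577640186
handle top [0.50520387 0.2543886  0.04182968] ((505.82073974609375, 254.41250610351562), (29.80677032470703, 25.340423583984375), 80.97398376464844) 162
jig ((583.6691284179688, 16.40241241455078), (180.68731689453125, 134.31166076660156), 12.54135513305664)
cup ((776.2625122070312, 111.21333312988281), (74.89881896972656, 75.5503921508789), 29.505046844482422) 0.09700310580597182
black/yellow ((841.6422119140625, -97.99845886230469), (134.8754119873047, 176.48162841796875), 60.792972564697266) 0.0658467329468635
2.0833 [ 0.57007309 -0.02752445  0.21969021]
```

View pics/w12.png

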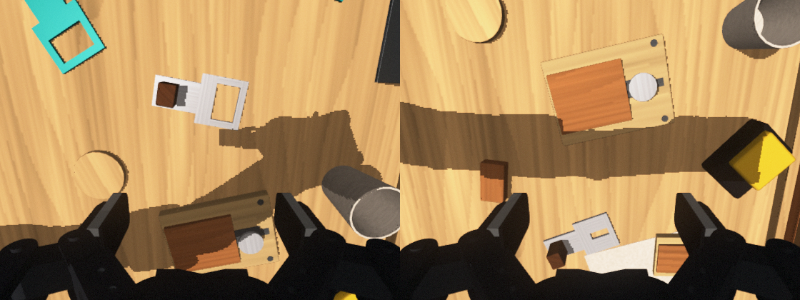

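Left wrist view: strap with its eye at (225,102) and handle at (167,95). Right wrist view: the jig, with the stud head at (643,88) and blank at (590,95). Sizes match the description, so I refine with these wrist views.

```bash
python3 - <<'E'
from h import *
def load(n):
    f=np.load(n+".npz"); K=f['K'];d=f['d'];u,v=np.meshgrid(np.arange(560),np.arange(420))
    p=np.stack([(u-K[0,2])/K[0,0]*d,-(v-K[1,2])/K[1,1]*d,-d],-1)@f['a'].T+f['o']
    return cv2.cvtColor(cv2.imread(f"pics/{n}.png"),cv2.COLOR_BGR2HSV),p,d>0
hsv,P,ok=load("w1");Z=P[...,2]
m=blob((hsv[...,1]<60)&(hsv[...,2]>110),(90,200,200,360))&ok;p=P[m]; print("strap",rect(p),np.median(p[:,2]))
p=P[blob(ok&(Z>0.036)&(Z<.05),(90,200,200,270))];print("handle",rect(p),p[:,2].mean())
hsv,P,ok=load("w2");Z=P[...,2];roi=(30,205,180,390)
p=P[blob(ok&(Z>0.013),roi)];print("jig",rect(p))
p=P[blob(ok&(Z>0.024)&(Z<.033),roi)];print("blank",rect(p),np.median(p[:,2]))
p=P[blob(ok&(Z>0.037),roi)];print("head",rect(p),p.mean(0))
E
```

```text
strap ((546.344482421875, 246.86508178710938), (72.0570068359375, 133.3253936767578), 79.52547454833984) 0.004994363341336933
handle ((504.9057922363281, 254.6072235107422), (29.932098388671875, 24.064388275146484), 79.35611724853516) 0.04272735384149303
jig ((582.125732421875, 17.454010009765625), (180.35415649414062, 130.27426147460938), 12.496369361877441)
blank ((552.8017578125, 10.92474365234375), (110.040283203125, 90.11824798583984), 12.44401741027832) 0.027997489004598808
head ((627.4315795898438, 27.522178649902344), (38.1461181640625, 38.86806106567383), 2.700840950012207) [0.6274848  0.02792813 0.0429598 ]
```

```bash
cat >> h.py <<'E'
ZT=0.010; XH=0.082
HEAD=np.array([0.6275,0.0277]); AJ=np.radians(192.47)
def strap_R(yaw,th): return R.from_euler('zy',[yaw,-th]).as_matrix()   # th>0: handle (+x) end up
def tool_R(Rs): return np.stack([-Rs[:,1],-Rs[:,0],-Rs[:,2]],1)
def pose(s,zw,th,n=0.0):
    """TCP pose so that the eye's inner front bottom edge is at jig-direction offset s from the stud axis, world height zw"""
    Rs=strap_R(AJ,th); c=np.array([np.cos(AJ),np.sin(AJ)]); nn=np.array([-c[1],c[0]])
    e=np.r_[HEAD+c*s+nn*n,zw]
    return e+Rs@np.array([XH+0.017,0,ZT]), q(tool_R(Rs))
def edge(st):
    """inverse: (s, n, zw, th) from the tool state"""
    w,x,y,z=st['eef_rot']; T=R.from_quat([x,y,z,w]).as_matrix(); Rs=np.stack([-T[:,1],-T[:,0],-T[:,2]],1)
    e=np.array(st['ee_pos'])-Rs@np.array([XH+0.017,0,ZT]); c=np.array([np.cos(AJ),np.sin(AJ)]); d=e[:2]-HEAD
    return np.round([d@c*1e3,(-d[0]*c[1]+d[1]*c[0])*1e3,e[2]*1e3,np.degrees(np.arcsin(Rs[2,0]))],2)
E
python3 - <<'E'
from h import *
TH=np.radians(33)
Rs=strap_R(np.radians(169.4),0); qg=q(tool_R(Rs)); hp=np.array([0.5050,0.2546,ZT+0.0005])
for a in [(-.026,.1,TH),(-.026,.03,TH),(-.006,.03,TH),(-.0075,.0285,0),(-.028,.0285,0)]:
    p,o=pose(*a); j=planner.solve_ik(p,o); print(a,None if j is None else np.round(j,2))
bot.move_ptp(hp+[0,0,.09],qg); bot.move_linear(hp,feed=.1,force_limit=8)
print("down",get_state()['ee_pos']-hp); jaws.grip(0.0); s=get_state(); print("gap",s['finger_gap'],s['grip_force'])
bot.move_linear(hp+[0,0,.12],feed=.15)
p,o=pose(-.026,.1,TH); bot.move_ptp(p,o); bot.wait(.3)
s=get_state(); print(edge(s),s['contact_force'],s['finger_gap'],s['clock'])
im,d=capture("side"); cv2.imwrite("pics/s2.png",cv2.resize(im[100:300,130:400],(800,592)))
E
```

```text
(-0.026, 0.1, np.float64(0.5759586531581288)) [ 0.73  0.77 -1.07  2.33  2.01  0.72 -1.64]
(-0.026, 0.03, np.float64(0.5759586531581288)) [ 0.74  1.05 -1.08  2.32  2.2   0.92 -1.66]
(-0.006, 0.03, np.float64(0.5759586531581288)) None
(-0.0075, 0.0285, 0) [-0.07  0.57 -0.04  1.94  0.04  0.63  0.09]
(-0.028, 0.0285, 0) [-0.07  0.6  -0.04  1.88  0.04  0.66  0.08]
down [0.00055205 0.00026155 0.00059245]
gap 0.0012794433816332158 0.0
[-26.18  -0.15 100.1  -32.14] [0.46434553 0.1884345  0.25204274] 0.0011092925438609279 8.2667
```

View pics/s2.png

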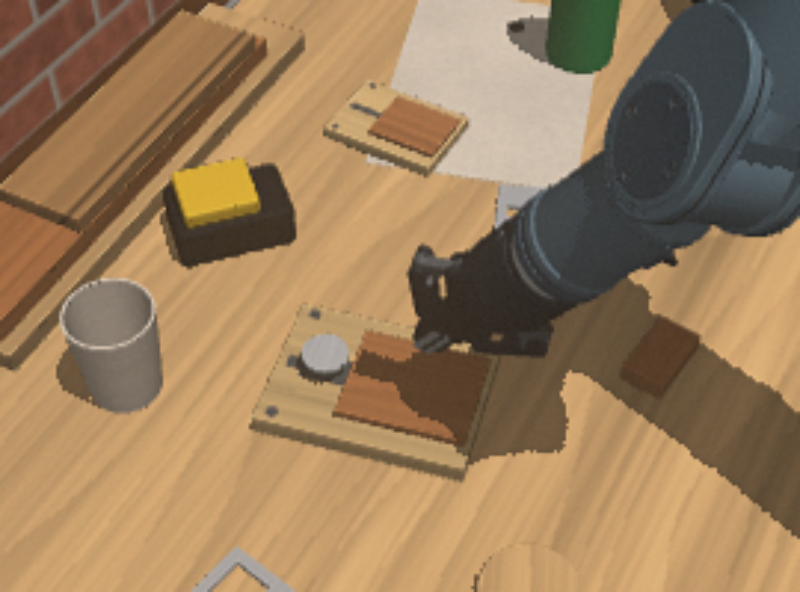

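The fingers closed on nothing (gap 0). The tilt sign was also wrong: -32°, because I used extrinsic Euler order. In the picture the strap's eye is still at its old place (240,560), and the gripper is empty at (430,340). I'll fix the sign and look at the strap.

```bash
sed -i "s/from_euler('zy'/from_euler('ZY'/" h.py; python3 - <<'E'
from h import *
bot.move_ptp([0.57,0.05,0.25],[0,.70710678,.70710678,0]); jaws.grip(1.0)
i=camera_info("side"); im,d=capture("side"); cv2.imwrite("pics/s3.png",cv2.resize(im[190:350,170:330],(640,640)))
P=world(i,d); ok=d>0; hsv=cv2.cvtColor(im,cv2.COLOR_BGR2HSV); Z=P[...,2]
m=blob((hsv[...,1]<60)&(hsv[...,2]>90),(270,355,170,270))&ok; p=P[m]; print("strap",rect(p),np.median(p[:,2]))
hm=blob(ok&(Z>0.03),(270,355,170,270)); p=P[hm]; t=p[p[:,2]>0.038]; print("handle top",rect(t),len(t))
TH=np.radians(33)
for a in [(-.026,.1,TH),(-.026,.03,TH),(-.006,.03,TH),(-.0075,.0285,TH/2),(-.0075,.0285,0),(-.028,.0285,0)]:
    p,o=pose(*a); j=planner.solve_ik(p,o); print(a,None if j is None else np.round(j,2))
s=get_state();print(s['clock'],s['finger_gap'])
E
```

```text
strap ((548.00146484375, 246.36917114257812), (73.31300354003906, 132.50811767578125), 78.76344299316406) 0.003908083142307173
handle top ((505.538330078125, 254.19711303710938), (29.85500717163086, 24.30945587158203), 80.49918365478516) 164
(-0.026, 0.1, np.float64(0.5759586531581288)) [ 0.29  1.02 -0.89  1.15  0.58  1.84 -0.33]
(-0.026, 0.03, np.float64(0.5759586531581288)) [ 0.29  1.09 -0.86  1.18  0.62  1.75 -0.33]
(-0.006, 0.03, np.float64(0.5759586531581288)) [ 0.31  1.07 -0.87  1.26  0.61  1.71 -0.35]
(-0.0075, 0.0285, np.float64(0.2879793265790644)) [ 0.46  0.91 -0.92  1.59  0.67  1.32 -0.42]
(-0.0075, 0.0285, 0) [ 0.57  0.78 -0.91  1.9   0.8   0.88 -0.54]
(-0.028, 0.0285, 0) [ 0.55  0.8  -0.91  1.85  0.8   0.91 -0.53]
10.6833 0.9989590132829375
```

View pics/s3.png

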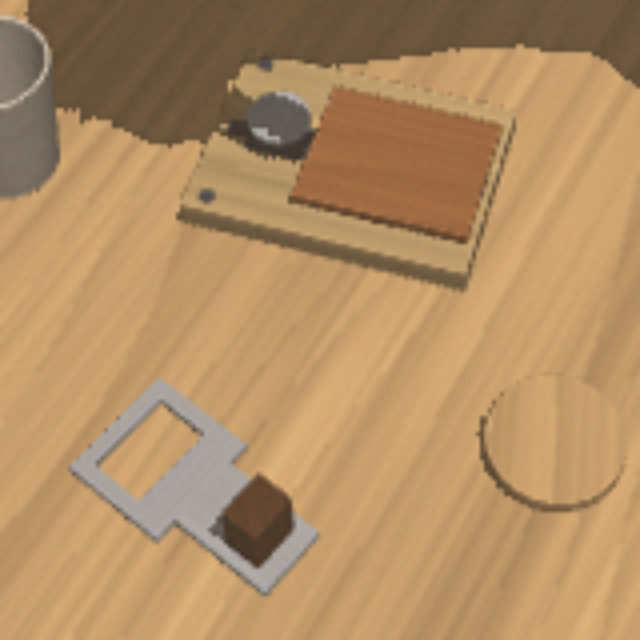

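The strap is unmoved, with its handle at (258,520) in the crop. I'll descend again and look before closing.

```bash
python3 - <<'E'
from h import *
Rs=strap_R(np.radians(169.3),0); qg=q(tool_R(Rs)); hp=np.array([0.5052,0.2545,ZT+0.0005])
bot.move_ptp(hp+[0,0,.09],qg); r=bot.move_linear(hp,feed=.1,force_limit=8)
s=get_state(); print(r,s['ee_pos']-hp,s['eef_rot'],qg,s['finger_gap'],s['contact_force'])
a,_=capture("side"); b,_=capture("wrist")
jaws.grip(0.5); s=get_state(); print(s['finger_gap'],s['grip_force'],s['contact_force'])
jaws.grip(0.2); s=get_state(); print(s['finger_gap'],s['grip_force'],s['contact_force'],s['clock'])
c,_=capture("side")
f=lambda x: cv2.resize(x[200:350,150:300],(400,400))
cv2.imwrite("pics/g1.png",cv2.hconcat([f(a),f(c)]))
E
```

```text
False [0.00041682 0.00046255 0.00057816] [4.41965619e-05 7.69918141e-01 6.38142420e-01 5.53782440e-04] [np.float64(0.0), np.float64(0.7699566920890998), np.float64(0.6380961466011305), np.float64(-0.0)] 0.9957399176564447 [ 0.29045593 -0.31554999 -0.03427878]
0.5011791330245007 0.0 [-0.08650919  0.74959345  0.14919844]
0.19873764865031615 0.0 [0.15414439 0.25057553 0.13683427] 13.7167
```

View pics/g1.png

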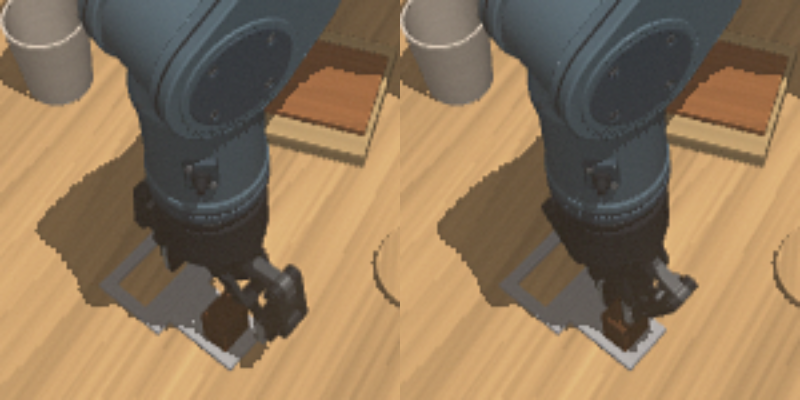

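The handle stands clear of the closed fingers, which sit above or behind it, so the real fingertips are not at the reported TCP. I'll measure where they are by depth.

```bash
python3 - <<'E'
from h import *
# lift clear, shut, and measure fingertips in side + scene view
s=get_state(); bot.move_linear(np.array(s['ee_pos'])+[0,0,.14],feed=.2); 
bot.move_ptp([0.50,0.10,0.15],[0,.70710678,.70710678,0]); jaws.grip(0.2); bot.wait(.2)
s=get_state(); t=np.array(s['ee_pos']); print("tcp",t,s['clock'])
for n in ("side","scene"):
    i=camera_info(n); im,d=capture(n); P=world(i,d); ok=d>0
    m=ok&(np.linalg.norm(P[...,:2]-t[:2],axis=-1)<.09)&(P[...,2]>.06)&(P[...,2]<.24)&(im.max(-1)<110)
    p=P[m]; zs=np.sort(p[:,2]); print(n,len(p),"lowest",zs[:8])
    for lo in np.arange(zs[3],zs[3]+.05,.008):
        k=p[(p[:,2]>=lo)&(p[:,2]<lo+.008)]
        if len(k): print(np.round(lo,3),len(k),np.round(k.min(0),3),np.round(k.max(0),3))
    K=np.array(i['mtx']); c=att(i['attitude']).T@(t-i['origin']); print("tcp pixel",K[0,2]+K[0,0]*c[0]/-c[2],K[1,2]-K[1,1]*c[1]/-c[2])
    cv2.imwrite(f"pics/f_{n}.png",im)
E
```

```text
tcp [0.49996098 0.10067214 0.15002106] 15.7
side 349 lowest [0.188258   0.18825898 0.18873178 0.1897048  0.19166691 0.19173057
 0.19176402 0.19206083]
0.19 31 [0.481 0.086 0.19 ] [0.521 0.112 0.198]
0.198 54 [0.479 0.088 0.198] [0.523 0.111 0.205]
0.206 52 [0.478 0.088 0.206] [0.524 0.111 0.213]
0.214 53 [0.479 0.087 0.214] [0.524 0.111 0.222]
0.222 40 [0.479 0.088 0.222] [0.521 0.11  0.229]
0.23 79 [0.463 0.09  0.23 ] [0.538 0.113 0.238]
0.238 37 [0.461 0.09  0.238] [0.543 0.112 0.24 ]
tcp pixel 272.07589190049436 233.62231519330814
scene 114 lowest [0.18717555 0.19143463 0.19203871 0.19359529 0.19410237 0.19434307
 0.19444435 0.19504024]
0.194 20 [0.487 0.09  0.194] [0.527 0.107 0.201]
0.202 16 [0.487 0.091 0.202] [0.525 0.107 0.208]
0.21 26 [0.491 0.089 0.21 ] [0.528 0.105 0.218]
0.218 17 [0.48  0.09  0.218] [0.526 0.11  0.225]
0.226 12 [0.48  0.088 0.226] [0.537 0.097 0.233]
0.234 20 [0.463 0.088 0.234] [0.544 0.109 0.24 ]
tcp pixel 306.3358893325267 159.58973643524538
```

```bash
python3 - <<'E'
from h import *
jaws.grip(0.0)
def meas(tag):
    bot.wait(.2); s=get_state(); t=np.array(s['ee_pos']); w,x,y,z=s['eef_rot']; T=R.from_quat([x,y,z,w]).as_matrix()
    for n in ("side","scene"):
        i=camera_info(n); im,d=capture(n); P=(world(i,d)-t)@T
        m=(d>0)&(np.abs(P[...,0])<.04)&(np.abs(P[...,1])<.05)&(P[...,2]>-.10)&(P[...,2]<.03)
        p=P[m]; zs=np.sort(p[:,2])[::-1]; k=p[(p[:,2]<zs[4])&(p[:,2]>zs[4]-.012)]
        print(tag,n,len(p),"tip tool-z",np.round(zs[:6],4),"x",np.round([k[:,0].min(),k[:,0].max()],3),"y",np.round([k[:,1].min(),k[:,1].max()],3))
meas("down")
p,o=pose(-.026,.13,np.radians(33)); bot.move_ptp(p,o); meas("tilt"); print(edge(get_state()),get_state()['clock'])
E
```

```text
down side 418 tip tool-z [-0.0391 -0.0399 -0.0403 -0.0419 -0.0423 -0.043 ] x [-0.008  0.01 ] y [-0.012  0.015]
down scene 127 tip tool-z [-0.0359 -0.0369 -0.037  -0.0388 -0.043  -0.0432] x [-0.011  0.012] y [-0.003  0.018]
tilt side 468 tip tool-z [-0.039  -0.0395 -0.0397 -0.0397 -0.0407 -0.0409] x [-0.011  0.011] y [-0.013  0.016]
tilt scene 154 tip tool-z [-0.0414 -0.0431 -0.0435 -0.0441 -0.0457 -0.0461] x [-0.011  0.003] y [-0.01   0.015]
[-2.5870e+01 -7.0000e-02  1.3082e+02  3.2930e+01] 17.55
```

The tips are about 38 mm short of the reported TCP along tool z, in both attitudes. I set ZT from the reported height at the grasp and grip again. The strap rests on the bench then, so the relation is exact.

```bash
sed -i "s/^ZT=0.010/ZT=-0.0265/" h.py; python3 - <<'E'
from h import *
TH=np.radians(33)
Rs=strap_R(np.radians(169.3),0); qg=q(tool_R(Rs)); hp=np.array([0.5052,0.2545,ZT])
jaws.grip(1.0)
bot.move_ptp(hp+[0,0,.09],qg); r=bot.move_linear(hp,feed=.1,force_limit=6); s=get_state(); print(r,s['ee_pos'],s['contact_force'])
jaws.grip(0.0); s=get_state(); print("gap",s['finger_gap'],s['grip_force'],s['ee_pos'],s['contact_force'])
if s['finger_gap']>.15:
    bot.move_linear(hp+[0,0,.12],feed=.15)
    p,o=pose(-.026,.1,TH); bot.move_ptp(p,o); bot.wait(.3)
    s=get_state(); print(edge(s),s['contact_force'],s['finger_gap'],s['clock'])
i=camera_info("side"); im,d=capture("side"); cv2.imwrite("pics/s4.png",cv2.resize(im[130:280,170:370],(800,600)))
P=world(i,d); np.save("s4P.npy",P)
E
```

```text
False [ 0.50565413  0.25491934 -0.02591624] [-0.43011157  0.07074724  0.08981357]
gap 0.27364974558547867 60.29115915298462 [ 0.50542008  0.25476282 -0.02618435] [-0.92480354 -0.1808401   3.33077639]
[-26.07  -1.14 100.42  32.96] [ 0.49643429  0.33081586 -3.06258457] 0.27045043658019946 23.3
```

View pics/s4.png

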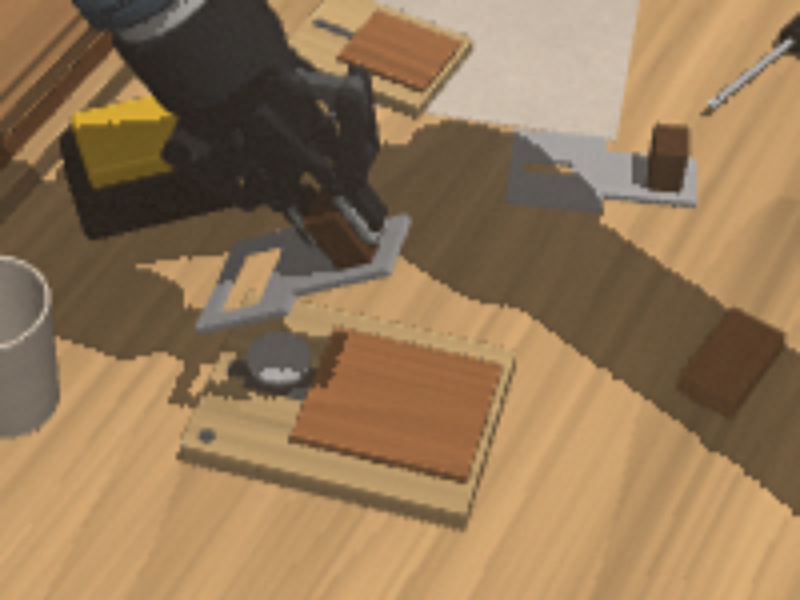

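The strap is gripped and tilted handle up, with its eye at (250,280), above the stud head at (280,360). I check its in-hand pose by depth, then descend.

```bash
python3 - <<'E'
from h import *
s=get_state(); i=camera_info("side"); im,d=capture("side"); P=world(i,d)
w,x,y,z=s['eef_rot']; T=R.from_quat([x,y,z,w]).as_matrix(); Rs=np.stack([-T[:,1],-T[:,0],-T[:,2]],1)
S=(P-(np.array(s['ee_pos'])-Rs@[XH,0,ZT]))@Rs
hsv=cv2.cvtColor(im,cv2.COLOR_BGR2HSV)
m=blob((d>0)&(np.abs(S[...,0]-.03)<.1)&(np.abs(S[...,1])<.06)&(S[...,2]<.012)&(S[...,2]>-.012)&(hsv[...,1]<80))
p=S[m]; print(m.sum(),"min",p.min(0),"max",p.max(0)); print("1-99%",np.percentile(p,[2,98],axis=0))
print("top fit z = a x + b y + c",np.linalg.lstsq(np.c_[p[:,0],p[:,1],np.ones(len(p))],p[:,2],rcond=None)[0])
f=p[p[:,0]<.01]; print("rect",rect(p))
lo=f[f[:,0]<-.019]; print("front bar y range",lo[:,1].min(),lo[:,1].max(), "inner edge", np.round(np.sort(p[(np.abs(p[:,1])<.012)&(p[:,0]<0)][:,0])[-5:],4))
E
```

```text
560 min [-0.02900199 -0.03681964 -0.00289538] max [0.10522248 0.03794675 0.01100419]
1-99% [[-0.02669024 -0.03548664 -0.00063004]
 [ 0.10401827  0.03404693  0.0059219 ]]
top fit z = a x + b y + c [0.00162533 0.00625391 0.00348897]
rect ((38.12933349609375, 0.6332283020019531), (134.1785430908203, 74.76813507080078), 0.07197456806898117)
front bar y range -0.03674674243066928 0.037058525789917834 inner edge [-0.0178 -0.0176 -0.0173 -0.017  -0.0163]
```

```bash
python3 - <<'E'
from h import *
TH=np.radians(33)
def go(s,zw,th,feed,fl):
    p,o=pose(s,zw,th,.001); r=bot.move_linear(p,feed=feed,rot=o,force_limit=fl); st=get_state()
    print(r,edge(st),np.round(st['contact_force'],2),round(st['clock'],2)); return r
if not go(-.0265,.055,TH,.06,5) and not go(-.0265,.0305,TH,.03,4):
    bot.wait(.1); go(-.001,.0305,TH,.02,4); bot.wait(.1); st=get_state(); print(edge(st),st['contact_force'])
E
```

```text
False [-26.77   0.86  55.36  32.97] [ 0.94  0.67 -2.62] 24.3
False [-26.65   0.97  30.7   32.98] [ 0.1   0.24 -2.59] 25.27
True [-5.56  1.2  29.86 32.82] [ 2.23  0.99 -1.02] 26.38
[-5.48  1.23 29.42 32.86] [ 2.68924399  0.87100534 -1.97186612]
```

Contact with the neck is at s = -5.5 mm (expected -6). I back off 2 mm and level in small steps about the front bar's edge.

```bash
python3 - <<'E'
from h import *
def go(s,zw,th,feed,fl):
    p,o=pose(s,zw,np.radians(th),.0005); r=bot.move_linear(p,feed=feed,rot=o,force_limit=fl); st=get_state()
    print(th,r,edge(st),np.round(st['contact_force'],2),round(st['clock'],2)); return r
ok=not go(-.0075,.0300,33,.03,6)
for th in (29,25,21,17,13,9,5,2,0):
    if not ok: break
    ok=not go(-.0075,.0298,th,.04,6)
if ok: go(-.0075,.0270,0,.01,3)
E
```

```text
33 False [-7.04  0.32 29.57 33.08] [ 0.28  0.12 -2.38] 26.73
29 False [-6.84  0.94 29.87 29.1 ] [-0.04  0.43 -2.46] 27.06
25 False [-7.28  0.86 29.88 25.11] [ 0.06 -0.24 -3.01] 27.38
21 False [-7.49  0.77 29.86 21.11] [ 0.93 -0.13 -3.17] 27.71
17 False [-7.56  0.74 29.86 17.11] [ 0.51 -0.61 -2.26] 28.03
13 False [-7.61  0.77 29.86 13.11] [ 1.    0.67 -2.9 ] 28.36
9 False [-7.65  0.76 29.88  9.11] [ 0.83 -0.28 -2.14] 28.68
5 False [-7.67  0.73 29.88  5.11] [-0.28  0.34 -2.97] 29.01
2 False [-7.6   0.71 29.83  2.11] [ 0.47 -0.01 -2.66] 29.29
0 False [-7.47  0.66 29.75  0.11] [-0.01  0.38 -2.26] 29.54
0 True [-8.3   0.48 28.34 -0.  ] [-0.53 -0.25  5.11] 29.82
```

Level and on the blank. I take up the vertical load and push home.

```bash
python3 - <<'E'
from h import *
c=np.array([np.cos(AJ),np.sin(AJ),0])
def go(s,zw,feed,fl):
    p,o=pose(s,zw,0,.0); r=bot.move_linear(p,feed=feed,rot=o,force_limit=fl); st=get_state()
    print(r,edge(st),"Fs",round(st['contact_force']@c,2),np.round(st['contact_force'],2),round(st['clock'],2)); return r
go(-.0085,.0286,.01,None)
r=go(-.025,.0286,.04,5)
if not r: r=go(-.036,.0286,.01,5)
for k in range(5): bot.wait(.05); st=get_state(); print(edge(st),round(st['contact_force']@c,2))
E
```

```text
False [-8.430e+00 -9.000e-02  2.837e+01  2.000e-02] Fs -0.34 [ 0.26  0.4  -2.36] 30.2
True [-9.7  -0.05 28.2   0.07] Fs -2.66 [ 2.76 -0.18  4.44] 30.41
[-9.67 -0.07 28.2   0.06] -2.4
[-9.71 -0.05 28.25  0.04] -2.52
[-9.69 -0.09 28.26  0.04] -4.17
[-9.720e+00 -2.000e-02  2.826e+01  4.000e-02] -3.12
[-9.68 -0.03 28.23  0.04] -3.44
```

```bash
python3 - <<'E'
from h import *
c=np.array([np.cos(AJ),np.sin(AJ),0])
def go(s,zw,feed,fl):
    p,o=pose(s,zw,0,.0); r=bot.move_linear(p,feed=feed,rot=o,force_limit=fl); st=get_state()
    print(r,edge(st),"Fs",round(st['contact_force']@c,2),np.round(st['contact_force'],2),round(st['clock'],2)); return r
go(-.0097,.0294,.01,None)
r=go(-.024,.0294,.03,5)
if not r: r=go(-.034,.0294,.01,5)
for k in range(4): bot.wait(.05); st=get_state(); print(edge(st),round(st['contact_force']@c,2))
E
```

```text
False [-8.22  0.18 28.39  0.15] Fs 0.53 [-0.31 -1.03 -2.48] 31.06
False [-2.390e+01 -9.000e-02  2.927e+01  2.000e-02] Fs -1.18 [ 1.32 -0.47 -2.93] 31.68
True [-27.78   0.15  28.16   0.21] Fs -1.23 [ 1.15  0.46 -0.82] 32.31
[-27.76   0.13  28.13   0.21] -0.05
[-27.75   0.14  28.12   0.2 ] -0.15
[-27.74   0.13  28.12   0.2 ] -0.93
[-27.77   0.16  28.12   0.2 ] -0.21
```

Contact is around s = -27.8 (expected -27.5). I now press in small steps until about 8.5 N and hold.

```bash
python3 - <<'E'
from h import *
c=np.array([np.cos(AJ),np.sin(AJ),0])
def F(n=4):
    v=[]
    for _ in range(n): bot.wait(.03); v.append(get_state()['contact_force'])
    return np.mean(v,0)
t=-.0278; f=0
while f<7.6 and t>-.036 and get_state()['clock']<46:
    t-=.0004 if f<4 else .0002; p,o=pose(t,.0285,0); bot.move_linear(p,feed=.01,rot=o)
    v=F(); f=v@c; print(round(t*1e3,2),edge(get_state())[[0,2]],"Fs",round(f,2),"Fz",round(v[2],2))
for k in range(4): v=F(5); print("hold",round(v@c,2))
print(get_state()['clock'])
E
```

```text
-28.2 [-27.96  28.33] Fs 0.14 Fz -0.46
-28.6 [-28.4   28.32] Fs 2.15 Fz 0.29
-29.0 [-28.5   28.31] Fs 5.31 Fz 2.75
-29.2 [-28.49  28.26] Fs 5.67 Fz 3.89
-29.4 [-28.5   28.23] Fs 6.52 Fz 4.66
-29.6 [-28.52  28.21] Fs 7.43 Fz 5.14
-29.8 [-28.52  28.17] Fs 8.11 Fz 6.27
hold 8.03
hold 7.89
hold 7.94
hold 8.33
35.8833
```

The strap is hard up at -28.5, but the vertical load means friction may be taking part of the push. I lift a little and hold about 9.5 N.

```bash
python3 - <<'E'
from h import *
c=np.array([np.cos(AJ),np.sin(AJ),0])
def F(n=4):
    v=[]
    for _ in range(n): bot.wait(.03); v.append(get_state()['contact_force'])
    return np.mean(v,0)
t=-.0298; z=.0285; f=8
while z<.0305:
    z+=.0005; p,o=pose(t,z,0); bot.move_linear(p,feed=.01,rot=o); v=F(); print(round(z*1e3,1),edge(get_state())[[0,2,3]],"Fs",round(v@c,2),"Fz",round(v[2],2))
    if v[2]<0.5: break
f=v@c
while f<9 and t>-.0325:
    t-=.0002; p,o=pose(t,z,0); bot.move_linear(p,feed=.01,rot=o); v=F(); f=v@c; print(round(t*1e3,2),edge(get_state())[[0,2]],"Fs",round(f,2),"Fz",round(v[2],2))
for k in range(4): v=F(5); print("hold",np.round([v@c,v[2]],2))
s=get_state();print(s['clock'],edge(s))
E
```

```text
29.0 [-28.65  28.26   0.13] Fs 6.14 Fz 0.58
29.5 [-28.66  28.57   0.13] Fs 5.51 Fz -4.54
-30.0 [-28.72  28.55] Fs 5.67 Fz -4.07
-30.2 [-28.73  28.49] Fs 6.29 Fz -3.69
-30.4 [-28.75  28.46] Fs 7.35 Fz -2.61
-30.6 [-28.76  28.42] Fs 7.11 Fz -2.2
-30.8 [-28.82  28.38] Fs 7.85 Fz -1.56
-31.0 [-28.81  28.33] Fs 9.35 Fz -1.49
hold [ 8.47 -1.05]
hold [ 8.54 -1.64]
hold [ 9.15 -1.5 ]
hold [ 9.14 -0.98]
39.6167 [-28.84   0.05  28.34   0.24]
```

Held at about 8.5–9 N with almost no load on the blank. I relax, release with a partial opening (clear of the stud head), lift away and check.

```bash
python3 - <<'E'
from h import *
p,o=pose(-.0292,.0287,0); bot.move_linear(p,feed=.02,rot=o); bot.wait(.1); print(np.round(get_state()['contact_force'],2))
jaws.grip(0.5); bot.wait(.1); s=get_state(); print(s['finger_gap'],np.round(s['contact_force'],2),edge(s))
e=np.array(s['ee_pos']); bot.move_linear(e+[0,0,.10],feed=.12,force_limit=6)
bot.move_ptp([0.48,-0.03,0.25],[0,.70710678,.70710678,0]); bot.wait(.2)
i=camera_info("side"); im,d=capture("side"); P=world(i,d); Z=P[...,2]; hsv=cv2.cvtColor(im,cv2.COLOR_BGR2HSV)
cv2.imwrite("pics/end.png",cv2.resize(im[180:280,190:320],(780,600)))
m=blob((d>0)&(Z>.029)&(Z<.038)&(hsv[...,1]<80),(195,265,205,305)); pl=P[m]; print("plate",rect(pl),np.median(pl[:,2]))
t=P[blob((d>0)&(Z>.064)&(Z<.08),(180,265,205,305))]; print("handle top",rect(t),t[:,2].mean()); hc=np.array(rect(t)[0])/1e3
c=np.array([np.cos(AJ),np.sin(AJ)]); foot=np.array([.5528,.0109])-.073*c; print("foot at strap x ~",82+1e3*(foot-hc)@c,"y",1e3*(foot-hc)@[-c[1],c[0]])
print(get_state()['clock'])
E
```

```text
[-5.67 -1.15 -1.93]
0.49677352760160587 [-0.16  0.13  0.05] [-30.06  -0.07  29.25  -0.09]
plate ((602.1574096679688, 20.642993927001953), (132.7646484375, 74.30316925048828), 13.417777061462402) 0.03192938032060555
handle top ((559.4507446289062, 12.291875839233398), (23.6075382232666, 31.089689254760742), 13.584716796875) 0.06955878428603274
foot at strap x ~ 15.794393766502907 y -0.07704425009764115
42.35
```

View pics/end.png

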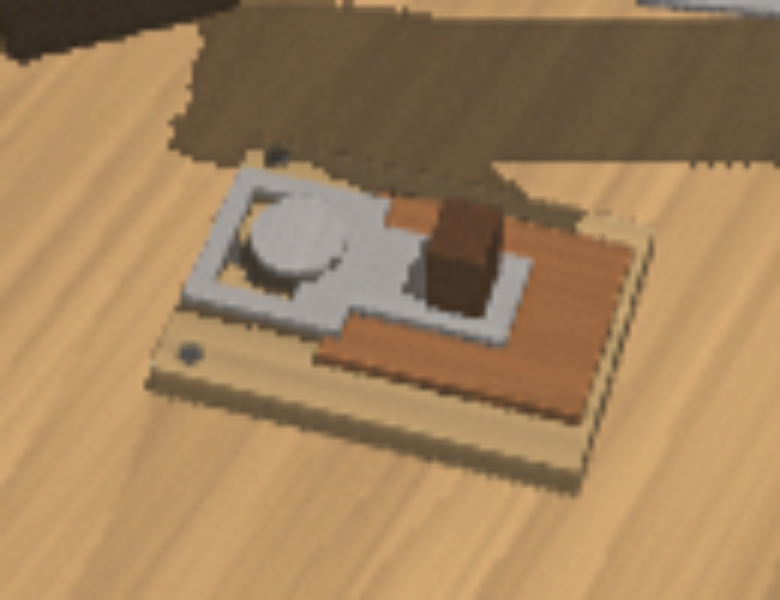

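The strap lies flat on the blank, with the stud head (300,235) above the plate and against the eye's rear edge, and the handle free at (465,255). The foot is at strap x of about 15.8 mm, within the limit. I hand in.

```bash
python3 -c "
from rig import bot; print(bot.sign_off())"
```

```text
the job is handed in; nothing more can be done
None
```

The strap is on the stud, level on the blank, pressed home at about 8.5–9 N (read at the tool) for half a second and released; I handed the job in at about 42 s and no verdict came back.

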